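Fetch the drill template from behind the bottles

TASK

The drill template lies at the back of the supplies tray, hemmed in by the spray can, the white bottle and the amber bottle: stand all three on the blue mat first. Then lift the template out and nest it over the aluminium angle held in the drill vise, V over V, legs flat on legs and ends flush, and let go of it. Only then put the three back in the tray, each upright on the spot where it stood at the start. Never tip any of them over, and leave the solder spool and the tin that share the tray where they are.

Things in the scene. Friction and masses are not known exactly. Their poses are not given: they have to be found in the camera images.
- can: Spray can: blue with a yellow band and a red cap, 45 mm across, 138 mm tall, about 0.17 kg. It stands upright. Origin: centre of its underside, z up its axis; round, so its yaw means nothing. Closed, rigid. The red cap is 33 mm across and reaches from 104 mm to the top at 138 mm: grip it there.
- bottle: White plastic bottle with a blue cap, 48 mm across, 130 mm tall, about 0.15 kg. It stands upright. Origin: centre of its underside, z up its axis; round, so its yaw means nothing. Closed, rigid. The blue cap is 27 to 28.4 mm across and reaches from 92 mm to the top at 130 mm: grip it there.
- flux: Amber glass bottle with a black cap and a white label, 44 mm across, 126 mm tall, about 0.16 kg. It stands upright. Origin: centre of its underside, z up its axis; round, so its yaw means nothing. Closed, rigid. The black cap is 29 mm across and reaches from 86 mm to the top at 126 mm: grip it there.
- template: Dark steel angle, 90 mm long, legs 34 x 4 mm at 90 deg, four brass bushings, lying ridge up like a roof, 48 mm wide, 0.28 kg. Yellow grip bar on the ridge, 46 mm along x, 12 mm thick along y: pinch it across. Origin mid-length, level with the legs' lower edges; x along ridge, z up. Above origin: inside corner 21.2 mm, outer ridge 26.9, bar top 53.9. Both ends alike: either way round will do.
- blank (a point): Middle of the top ridge of the aluminium angle, clamped ridge up in the fixed blue drill vise, 75 mm above the bench; x along ridge, z up. Angle 90 mm long, outer leg faces 30 mm wide, each falling 45 deg, 21.2 mm down to its edge. Vise 150 mm (x) by 200 mm (y), jaw tops 29 mm below the ridge. When the template is fully nested, its origin is 21.2 mm straight below this point.
- tray: White supplies tray, black rubber lining, fixed, 135 mm (x) by 270 mm (y), rim 14 mm high, floor 4 mm above the bench. Origin: centre of its underside. The three containers stand in a row along its y, about 80 mm apart, on its -x half; the template lies behind them on its +x half, ridge along the tray's y, about 8 mm from them. Its yaw is within 0.25 rad of zero.
- mat: Blue mat, the side area, fixed to the bench: 230 mm (x) by 150 mm (y), 3 mm thick, empty. Origin: centre of its underside, z up.
- spool: Small green solder spool in the tray beside one end of the template: 34 mm across, 28 mm high, loose. Origin: centre of its underside. Leave it where it is.
- tin: Round steel tip-cleaner tin with brass wool, in the tray beside the other end of the template: 36 mm across, 22 mm high, loose. Origin: centre of its underside. Leave it where it is.

How it is judged:
By the outcome, as a careful person would: the job done as asked, in the order asked, and still so for the second after the job is handed in, with the robot touching nothing.
It also fails if it takes over 144 s, if anything falls off the work surface, if the arm or the gripper's body presses on something with over 40 N, if the wrist force passes 120 N, or if a joint passes its speed limit or range.

ROBOT

A 6-joint arm with a two-finger parallel gripper is mounted at the origin on the work surface. World frame = base frame: x ahead of the robot, y to its left, z up, the work surface at z = 0. Lengths are in m, angles in rad, forces in N, time in s.
With the tool pointing down it reaches from about 0.25 to 0.725 m from the base axis. Payload 4 kg.
Tool frame: the origin (TCP) lies on the centre line of the jaws, within the pads' length; the fingertips stand ahead of it and the grasp point (between the pads) lies 3 mm ahead of it (bot.tcp_to_tips is the z of the fingertips in the tool frame, in m); z points along the fingers, y is the line along which they close (so a half turn about z gives the same grasp; the last joint's range is limited). The gripper opens to 85 mm and grips with 20 to 120 N. Pads are 22 mm wide; open, the fingers measure 114 mm over their backs; the gripper's body (76 mm by 85 mm) begins 54 mm behind the grasp point. The pads swing forward as they close: fully open they stand 13 mm farther back than shut.
Start: joints at [1.216, 0.241, 0.005, 1.335, 0, 1.571], TCP at [0.174, 0.469, 0.253] pointing down, gripper open.
Joint ranges: [-2.72, 2.72], [-1.05, 1.87], [-1.09, 1.28], [-1.99, 2.15], [-1.42, 1.44], [-3.14, 3.14]. Speed limits (rad/s): [2.79, 2.79, 3.14, 3.14, 3.14, 3.14].

INTERFACE

Orientations are given as a unit quaternion [x, y, z, w].
In Python, from workcell import telemetry, camera, camera_params, ticket, boxes_of, cut_out, spot_point, bot gives the robot as it stands.
- The arm moves only by the shell command python3 -m creep 'ROWS'. ROWS is text: rows parted by semicolons, each of 5 numbers parted by spaces: the opening, from 0 (shut) to 1 (fully open), then the shift along the tool's x, y, z in units of 150 mm (1.0 is 150 mm), then the turn about the tool's z in units of 180 degrees (1.0 is 180 degrees). In form: claw x y z turn; .... A call has 1 to 12 rows; each row is the pose to reach, as a shift and turn from the pose commanded when the call began, along the tool's axes at that moment, turning the shorter way round; what a row does not reach only later rows make up. A row lasts 1/8 s, in which the tool goes at most 62.5 mm and 10.7 degrees, less where a joint would pass 70% of its speed; a pose out of reach is approached as far as the arm can. A call with a number of a shift or a turn outside -1 to 1 is refused whole. A call with a gripper value outside its range is refused whole. The fingers move at their own pace and stop on an object; the grip force is fixed at half the most. Time passes only in rows, so rows that repeat a pose let the fingers close. It gives the time, the measured TCP pose, the force, the opening and the grip force at its end, in the units of the state.
- telemetry.get_obs(): the state, without advancing time (a new reading comes with each control period).
- camera(name): name is "side" or "top"; returns the picture (420x560x3 uint8, red, green, blue); there is no depth.
- camera_params(name): a dict with "camera_matrix" (3x3 intrinsics, pixels), "eye" and "attitude" of the camera in the world. Camera axes: x right, y down, z forward; pixel columns grow to the right and rows downward; lengths in m; the calibration is good to about 2 mm. A picture is of the moment at which its call begins. camera_params takes no time and is no camera call.
- ticket.job_done(): hands the job in; it is judged then, once.
Trained networks look in the newest picture that a camera, given by its name, has taken for a name from the list of things; names that differ only in an ending like _2 or _b are one class to them, and where a whole thing is asked for, a point or a joint stands for the part that bears it (a point fixed in the world has none). Each returns a list of dicts, best first, with "conf" (0 to 1); they miss things now and then, are a little off and sometimes report something else, mostly with a low value. They report only what shows in the picture. A call takes as long as a camera call.
- boxes_of(thing, camera): "at" ([x, y, z] in m, in world coordinates, good to about 4 mm: the middle of the surface that is visible of it).
- cut_out(thing, camera): "pixels" (420x560 bool, what is visible of it).
- spot_point(thing, camera): "at" ([x, y, z] in m, in world coordinates, good to about 4 mm: a listed point, or the origin of a listed thing).
The state is a dict: "clock": time; "joint_pos": joint angles; "joint_vel": joint speeds; "tau": joint torques, N m; "eef_pos": TCP position; "tool_rot": TCP orientation; "ft_force": force on the tool from outside, world axes, zero at the start; "ft_torque": the same for the moment, N m; "grip_width": finger opening in m; "grasp_force": force on a finger pad.
Only numpy, scipy, OpenCV 4.12 (cv2) and the standard library are available. Lean on these libraries where they do the work, as an engineer would, in place of code of your own. Each camera call takes 0.05 s, during which the arm holds its last target. There are 200 camera calls.

## Working session

There is one attempt and no reset: what is moved stays moved. The work goes in short steps, Python scripts to look and compute and a shell command to move; the robot and the scene stay as the last step left them, time stands still between calls to the robot, and variables do not carry over. Pictures are saved under pics/ and viewed, at most 14 in all, crops included, and the job is handed in when it is done.

```bash
mkdir -p pics; cat > look.py <<'E'
from workcell import telemetry, camera, camera_params, ticket, boxes_of, cut_out, spot_point, bot
import cv2, numpy as np
from scipy.spatial.transform import Rotation as R
np.set_printoptions(precision=4, suppress=True)
def snap(n,fn):
    im=camera(n); cv2.imwrite(f'pics/{fn}.png',cv2.cvtColor(im,cv2.COLOR_RGB2BGR)); return im
def proj(P,n):
    p=camera_params(n); K=np.array(p['camera_matrix']); A=att(p); c=A.T@(np.array(P)-p['eye']); u=K@c; return u[:2]/u[2]
def att(p):
    a=np.array(p['attitude']); return R.from_quat(a).as_matrix() if a.size==4 else a.reshape(3,3)
def onz(px,z,n):
    p=camera_params(n); d=att(p)@np.linalg.inv(np.array(p['camera_matrix']))@np.array([px[0],px[1],1.]); e=np.array(p['eye']); return e+d*(z-e[2])/d[2]
def go(x,y,z,yaw=None,o=None):
    "shift in tool axes/units from commanded(=measured) pose"
    s=telemetry.get_obs(); M=R.from_quat(s['tool_rot']).as_matrix(); return M.T@(np.array([x,y,z])-s['eef_pos'])/.15
E
python3 - <<'E'
from look import *
snap('top','t0');snap('side','s0')
s=telemetry.get_obs(); print(s['clock'],s['eef_pos'],R.from_quat(s['tool_rot']).as_matrix(),s['grip_width'],bot.tcp_to_tips)
for n in ('top','side'):
    p=camera_params(n); print(n,p)
    for t in 'can bottle flux template blank tray mat spool tin'.split():
        r=spot_point(t,n)[:2]; print(t,[(np.round(q['at'],4),round(q['conf'],2)) for q in r])
E
```

```text
0.1 [0.1735 0.4684 0.2525] [[-0.9377  0.3474 -0.0006]
 [ 0.3474  0.9377 -0.0018]
 [-0.     -0.0019 -1.    ]] 0.0855496231888747 0.022
top {'camera_matrix': array([[478.7244,   0.    , 281.9863],
       [  0.    , 478.7244, 210.8945],
       [  0.    ,   0.    ,   1.    ]]), 'eye': array([ 0.3385, -0.0159,  1.1586]), 'attitude': array([-0.7   ,  0.7085, -0.0586,  0.0672])}
can [(array([0.5327, 0.0171, 0.0031]), 0.79)]
bottle [(array([0.5131, 0.0896, 0.0045]), 0.59), (array([0.5826, 0.1217, 0.0001]), 0.22)]
flux [(array([ 0.5385, -0.0743,  0.0015]), 0.7)]
template [(array([0.5884, 0.0101, 0.0017]), 0.83)]
blank [(array([ 0.4716,  0.3261, -0.0051]), 0.73), (array([ 0.4257, -0.3266,  0.0772]), 0.58)]
tray [(array([0.5602, 0.008 , 0.0021]), 0.56)]
mat [(array([ 0.4708,  0.3266, -0.0045]), 0.81)]
spool [(array([ 0.6046, -0.0854,  0.0003]), 0.69)]
tin [(array([0.5798, 0.1198, 0.0034]), 0.69)]
side {'camera_matrix': array([[387.0401,   0.    , 274.6241],
       [  0.    , 387.0401, 211.2566],
       [  0.    ,   0.    ,   1.    ]]), 'eye': array([0.3371, 0.4507, 0.6738]), 'attitude': array([-0.1807,  0.9196, -0.3433,  0.0618])}
can [(array([0.5266, 0.0148, 0.002 ]), 0.74)]
bottle [(array([0.5148, 0.0918, 0.0036]), 0.87)]
flux [(array([ 0.5392, -0.0747,  0.0018]), 0.6)]
template [(array([0.5918, 0.0093, 0.0059]), 0.9), (array([0.5169, 0.0863, 0.0047]), 0.45)]
blank [(array([ 0.4315, -0.3316,  0.0756]), 0.57)]
tray []
mat [(array([ 0.4651,  0.3282, -0.0011]), 0.56)]
spool [(array([ 0.6033, -0.084 ,  0.0055]), 0.62), (array([0.527 , 0.0146, 0.0017]), 0.33)]
tin [(array([0.5833, 0.1175, 0.0031]), 0.68)]
```

View pics/t0.png

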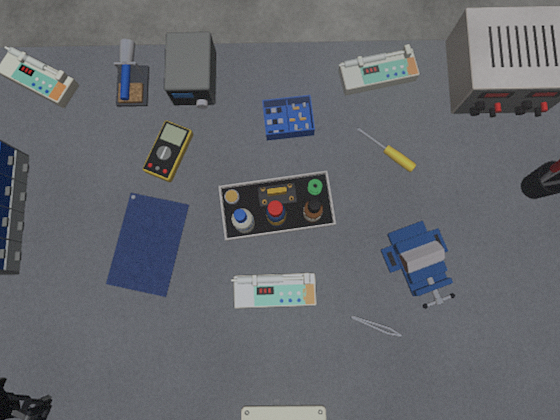

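View pics/s0.png

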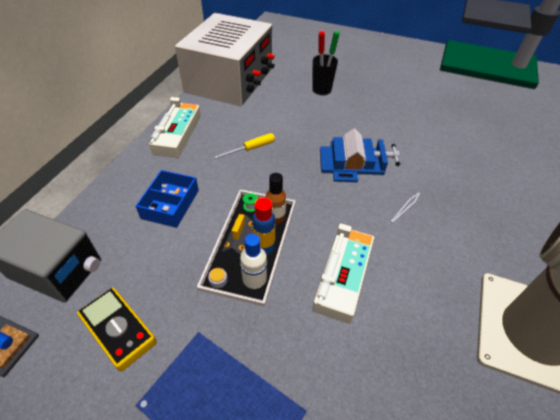

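The top view shows the tray in the middle at (277,205) with the row of caps (red at 276,208), the mat at (148,245) and the vise ridge at about (422,257). The side view shows the same layout. Next I'll crop in to measure.

```bash
cat > meas.py <<'E'
from look import *
def tri(a,b):
    # least-squares ray intersection: pixel a in top, b in side
    A=np.zeros((3,3));B=np.zeros(3);L=[]
    for px,n in((a,'top'),(b,'side')):
        e=np.array(camera_params(n)['eye']); d=onz(px,0,n)-e; d/=np.linalg.norm(d); P=np.eye(3)-np.outer(d,d); A+=P;B+=P@e;L.append((e,P))
    X=np.linalg.solve(A,B); return X,[round(float(np.linalg.norm(P@(X-e))),4) for e,P in L]
E
python3 - <<'E'
from look import *
t=cv2.imread('pics/t0.png');s=cv2.imread('pics/s0.png')
a=cv2.resize(t[165:245,210:345],None,fx=5.9,fy=5.9,interpolation=cv2.INTER_CUBIC)
b=cv2.resize(s[165:305,190:330],None,fx=4.2,fy=4.2,interpolation=cv2.INTER_CUBIC)
c1=cv2.resize(t[215:305,375:465],None,fx=4.4,fy=4.4,interpolation=cv2.INTER_CUBIC)
c2=cv2.resize(s[115:205,310:400],None,fx=4.4,fy=4.4,interpolation=cv2.INTER_CUBIC)
cv2.imwrite('pics/a.png',a);cv2.imwrite('pics/b.png',b);cv2.imwrite('pics/c.png',np.hstack([c1,c2]));print(a.shape,b.shape)
E
```

```text
(472, 796, 3) (588, 588, 3)
```

View pics/a.png

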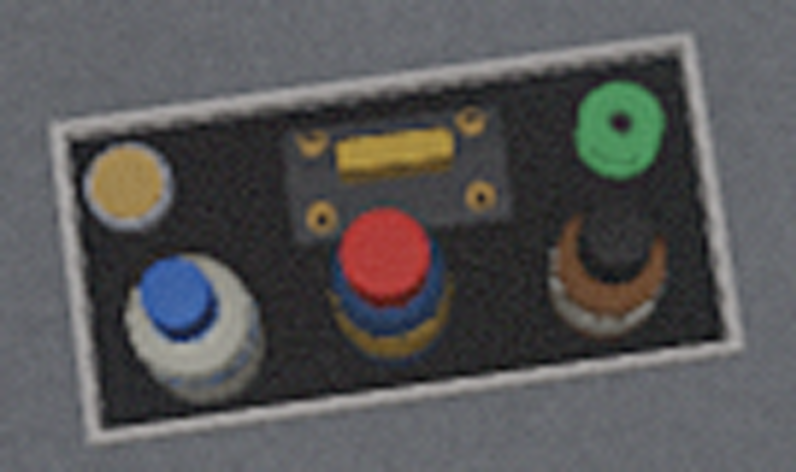

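View pics/b.png

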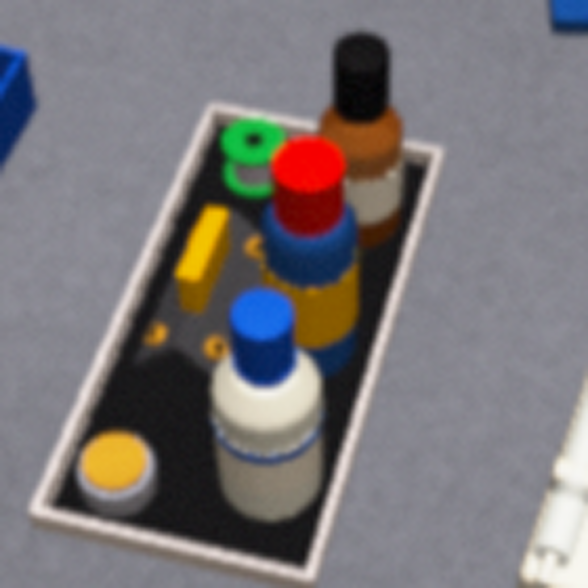

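View pics/c.png

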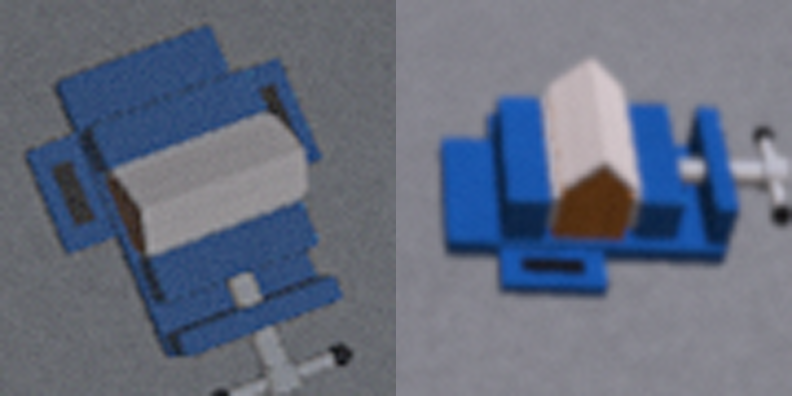

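The crops show the cap tops clearly: red at crop (387,252), blue at (176,293) and black near (614,245). The template legs, yellow bar and the blank's ridge are visible in both views, so I'll triangulate them.

```bash
cat >> meas.py <<'E'
def cr(u,v,f,x0,y0): return ((u+.5)/f-.5+x0,(v+.5)/f-.5+y0)
ta=lambda u,v:cr(u,v,5.9,210,165)
sb=lambda u,v:cr(u,v,4.2,190,165)
tc=lambda u,v:cr(u,v,4.4,375,215)
sc=lambda u,v:cr(u-396,v,4.4,310,115)
E
python3 - <<'E'
from meas import *
for n,a,b in(('can',(387,252),(309,165)),('bottle',(176,293),(262,315)),('flux',(614,243),(361,51))):
    print(n,tri(ta(*a),sb(*b)), onz(ta(*a),{'can':.142,'bottle':.134,'flux':.13}[n],'top'),onz(sb(*b),{'can':.142,'bottle':.134,'flux':.13}[n],'side'))
print('ridge',tri(tc(133,207),sc(604,165)),tri(tc(305,150),sc(590,58)))
c=[onz(tc(*p),.054,'top')[:2] for p in((108,178),(148,252),(270,112),(305,185))]; print('blank legs',c,np.mean(c,0))
d=(c[2]+c[3]-c[0]-c[1])/2; print('len',np.linalg.norm(d),'yaw',np.arctan2(-d[1],-d[0]),np.linalg.norm(c[1]-c[0]))
c=[onz(ta(*p),.014,'top')[:2] for p in((52,128),(690,37),(740,347),(92,437))]; print('tray',np.mean(c,0)); d=(c[0]+c[3]-c[1]-c[2])/2; print(np.linalg.norm(d),'yaw of y',np.arctan2(-d[0],d[1]))
c=[onz(ta(*p),.004,'top')[:2] for p in((288,130),(500,107),(512,215),(297,243))]; print('templ',c,np.mean(c,0)); d=(c[0]+c[3]-c[1]-c[2])/2; print(np.linalg.norm(d),'yaw',np.arctan2(-d[0],d[1]))
# colour segmentation of caps/bar
for n,f in(('top','t0'),('side','s0')):
    h=cv2.cvtColor(cv2.imread(f'pics/{f}.png'),cv2.COLOR_BGR2HSV)
    m=cut_out('template',n) if 0 else None
    x=((h[...,0]>18)&(h[...,0]<32)&(h[...,1]>150)).astype(np.uint8)
    k,l,st,ce=cv2.connectedComponentsWithStats(x)
    print(n,[(st[i].tolist(),ce[i].round(1).tolist()) for i in range(1,k) if st[i,4]>25])
b1=[onz(p,z,'top')[:2] for p,z in((ta(337,142),.0579),(ta(450,128),.0579))];print('bar back edge',b1)
print('mat',[onz(p,.003,'top')[:2] for p in((134,193),(189,206),(166,297),(107,284))])
E
```

```text
can (array([0.5312, 0.0105, 0.1376]), [0.0007, 0.0007]) [0.5297 0.0102 0.142 ] [0.5303 0.0141 0.142 ]
bottle (array([0.5186, 0.089 , 0.1305]), [0.0011, 0.0011]) [0.5169 0.0884 0.134 ] [0.5185 0.0914 0.134 ]
flux (array([ 0.5374, -0.073 ,  0.1298]), [0.0031, 0.0031]) [ 0.5342 -0.0736  0.13  ] [ 0.5405 -0.0728  0.13  ]
ridge (array([ 0.4146, -0.2791,  0.0733]), [0.0005, 0.0005]) (array([ 0.444 , -0.3691,  0.0724]), [0.0017, 0.0017])
blank legs [array([ 0.4307, -0.2717]), array([ 0.3921, -0.2903]), array([ 0.4643, -0.3583]), array([ 0.4259, -0.3739])] [ 0.4283 -0.3235]
len 0.09152744029962685 yaw 1.9474781362713633 0.04287788920280779
tray [0.5606 0.0107]
0.26805151073887573 yaw of y 0.12906652058676443
templ [array([0.6083, 0.0549]), array([ 0.617 , -0.0342]), array([ 0.5707, -0.0385]), array([0.56  , 0.0512])] [0.589  0.0084]
0.08989778962164907 yaw 0.10777682098298874
top [([143, 169, 28, 13, 56], [157.0, 175.1]), ([267, 187, 19, 8, 93], [276.5, 190.4])]
side [([244, 133, 31, 17, 269], [259.2, 141.1]), ([231, 213, 14, 26, 227], [238.0, 225.4]), ([252, 228, 24, 19, 210], [266.8, 237.8]), ([210, 267, 14, 14, 151], [216.6, 274.1]), ([77, 288, 79, 83, 972], [123.9, 339.4])]
bar back edge [array([0.5905, 0.032 ]), array([ 0.5956, -0.0132])]
mat [array([0.5966, 0.3637]), array([0.5619, 0.2262]), array([0.3418, 0.2759]), array([0.374 , 0.4189])]
```

```bash
cat > fit.py <<'E'
from meas import *
from scipy.optimize import minimize
def prism(pts,x,y,yaw,z0):
    c,s=np.cos(yaw),np.sin(yaw); return [np.array([x+c*a-s*b,y+s*a+c*b,z0+h]) for a,b,h in pts]
def hullmask(P,n,S=4):
    q=np.array([proj(p,n) for p in P]); q=((q+.5)*S-.5); m=np.zeros((420*S,560*S),np.uint8)
    cv2.fillConvexPoly(m,cv2.convexHull(np.round(q).astype(np.int32)),1); return m
def fit(pts,z0,masks,g,free=3):
    big={n:cv2.resize(m.astype(np.uint8),None,fx=4,fy=4,interpolation=cv2.INTER_NEAREST) for n,m in masks.items()}
    def cost(v):
        v=list(v)+[0]*(3-len(v)); P=prism(pts,*v,z0); r=0
        for n,m in big.items():
            k=hullmask(P,n); r-= (k&m).sum()/max(1,(k|m).sum())
        return r
    sx=np.array([[0,0,0],[.006,0,0],[0,.006,0],[0,0,.1]])[:free+1,:free]+np.array(g[:free])
    o=minimize(cost,g[:free],method='Nelder-Mead',options=dict(initial_simplex=sx,xatol=1e-4,fatol=1e-4)); return o.x.round(4),round(o.fun,3)
def biggest(m,near):
    k,l,st,ce=cv2.connectedComponentsWithStats(m.astype(np.uint8)); i=1+np.argmin([np.hypot(*(ce[i]-near)) if st[i,4]>20 else 1e9 for i in range(1,k)]); return l==i
L,H=.045,.0212
BLANK=[(a,b,h) for a in(-L,L) for b,h in((0,0),(H,-H),(-H,-H),(H,-.029),(-H,-.029))]
BAR=[(a,b,h) for a in(-.023,.023) for b in(-.006,.006) for h in(.027,.0539)]
cap=lambda r,lo,hi:[(r*np.cos(t),r*np.sin(t),h) for t in np.arange(0,6.28,.2) for h in(lo,hi)]
E
python3 - <<'E'
from fit import *
I={n:cv2.cvtColor(cv2.imread(f'pics/{f}.png'),cv2.COLOR_BGR2HSV) for n,f in(('top','t0'),('side','s0'))}
def run(name,sel,pts,z0,g,near,free):
    M={n:biggest(sel(I[n]),near[n]) for n in I}
    print(name,[int(m.sum()) for m in M.values()],[fit(pts,z0,d,g,free) for d in(M,{'top':M['top']},{'side':M['side']})])
hue=lambda h:h[...,0].astype(int)
run('can',lambda h:((hue(h)<8)|(hue(h)>172))&(h[...,1]>140),cap(.0165,.104,.138),.004,[.53,.012],{'top':(275,208),'side':(263,209)},2)
run('bottle',lambda h:(hue(h)>100)&(hue(h)<125)&(h[...,1]>150),cap(.0139,.092,.130),.004,[.5177,.0895],{'top':(240,216),'side':(252,245)},2)
run('bar',lambda h:(hue(h)>16)&(hue(h)<34)&(h[...,1]>130),BAR,.004,[.588,.009,1.69],{'top':(276,190),'side':(238,225)},3)
def pale(h):
    m=np.where((hue(h)>95)&(hue(h)<130)&(h[...,1]>90),0,1).astype(np.uint8); 
    return ((h[...,1]<60)&(h[...,2]>138)|((hue(h)<20)&(h[...,1]>70)))
run('blank',pale,BLANK,.075,[.4285,-.324,1.92],{'top':(422,257),'side':(355,150)},3)
run('flux',lambda h:(h[...,2]<62)&(h[...,2]>=0),cap(.0145,.086,.126),.004,[.537,-.073],{'top':(313,206),'side':(276,184)},2)
E
```

```text
Traceback (most recent call last):
  File "fit.py", line 16, in fit
    o=minimize(cost,g[:free],method='Nelder-Mead',options=dict(initial_simplex=sx,xatol=1e-4,fatol=1e-4)); return o.x.round(4),round(o.fun,3)
  File "fit.py", line 13, in cost
    k=hullmask(P,n); r-= (k&m).sum()/max(1,(k|m).sum())
  File "fit.py", line 6, in hullmask
    q=np.array([proj(p,n) for p in P]); q=((q+.5)*S-.5); m=np.zeros((420*S,560*S),np.uint8)
                ~~~~^^^^^
  File "look.py", line 8, in proj
    p=camera_params(n); K=np.array(p['camera_matrix']); A=att(p); c=A.T@(np.array(P)-p['eye']); u=K@c; return u[:2]/u[2]
ValueError: time passes only in moves, steps and waits
```

```bash
sed -i 's/^import cv2, numpy as np/import cv2, numpy as np, functools\ncamera_params=functools.lru_cache(camera_params)/' look.py
cat > runfit.py <<'E'
from fit import *
hue=lambda h:h[...,0].astype(int)
def run(I,name,sel,pts,z0,g,near,free):
    M={n:biggest(sel(I[n]),near[n]) for n in I if n in near}
    print(name,[int(m.sum()) for m in M.values()],[fit(pts,z0,d,g,free) for d in [M]+([{n:M[n]} for n in M] if len(M)>1 else [])])
red=lambda h:((hue(h)<8)|(hue(h)>172))&(h[...,1]>140)
blue=lambda h:(hue(h)>100)&(hue(h)<125)&(h[...,1]>150)
yel=lambda h:(hue(h)>16)&(hue(h)<34)&(h[...,1]>130)
pale=lambda h:((h[...,1]<60)&(h[...,2]>138)|((hue(h)<20)&(h[...,1]>70)))
blk=lambda h:(h[...,2]<40)
E
python3 - <<'E'
from runfit import *
I={n:cv2.cvtColor(cv2.imread(f'pics/{f}.png'),cv2.COLOR_BGR2HSV) for n,f in(('top','t0'),('side','s0'))}
run(I,'can',red,cap(.0165,.104,.138),.004,[.53,.012],{'top':(275,208),'side':(263,209)},2)
run(I,'bottle',blue,cap(.0139,.092,.130),.004,[.5177,.0895],{'top':(240,216),'side':(252,245)},2)
run(I,'bar',yel,BAR,.004,[.588,.009,1.69],{'top':(276,190),'side':(238,225)},3)
run(I,'blank',pale,BLANK,.075,[.4285,-.324,1.92],{'top':(422,257),'side':(355,150)},3)
run(I,'flux',blk,cap(.0145,.086,.126),.004,[.537,-.073],{'side':(276,184)},2)
s=telemetry.get_obs();print(s['clock'])
E
```

```text
can [191, 344] [(array([0.5312, 0.0114]), np.float64(-1.717)), (array([0.5301, 0.0111]), np.float64(-0.861)), (array([0.533, 0.01 ]), np.float64(-0.857))]
bottle [107, 281] [(array([0.5187, 0.0891]), np.float64(-1.409)), (array([0.517 , 0.0902]), np.float64(-0.638)), (array([0.521 , 0.0865]), np.float64(-0.78))]
bar [131, 245] [(array([0.5897, 0.009 , 1.7043]), np.float64(-1.677)), (array([0.5881, 0.0091, 1.6924]), np.float64(-0.863)), (array([0.5906, 0.0091, 1.693 ]), np.float64(-0.891))]
blank [391, 27] [(array([ 0.4198, -0.3285,  2.0551]), np.float64(-0.498)), (array([ 0.4198, -0.3285,  2.0551]), np.float64(-0.498)), (array([ 0.4285, -0.324 ,  1.92  ]), np.float64(0.0))]
flux [219] [(array([ 0.5425, -0.0765]), np.float64(-0.704))]
1.0
```

```bash
python3 -c "
from look import *
print(go(.5185,.0895,.20),go(.5185,.0895,.122))"
```

```text
[-3.0341 -1.5729  0.3554] [-3.0341 -1.573   0.8754]
```

```bash
python3 -m creep '0.6 -0.3 -0.16 0 0.05; 0.6 -0.6 -0.32 0 0.11; 0.6 -1 -0.52 0.1 0.17; 0.6 -1 -0.52 0.1 0.23; 0.6 -1 -0.52 0.1 0.29; 0.6 -1 -0.52 0.1 0.35; 0.6 -1 -0.52 0.1 0.35'; python3 -c "
from look import *
print(go(.5185,.0895,.20),R.from_quat(telemetry.get_obs()['tool_rot']).as_matrix())"
```

```text
clock: 1.88
eef_pos: [0.2874, 0.3435, 0.2384]
tool_rot: [0.664, 0.748, 0.0, -0.0]
ft_force: [-0.2, 0.4, -0.2]
grip_width: 0.0512
grasp_force: 0.0
[-1.8632  1.3308  0.2556] [[-0.1178  0.993   0.    ]
 [ 0.993   0.1178  0.0001]
 [ 0.0001  0.0001 -1.    ]]
```

```bash
python3 -m creep '0.6 -0.33 0.24 0 0; 0.6 -0.66 0.48 0 0; 0.6 -1 0.72 0.1 0; 0.6 -1 0.72 0.1 0;0.6 -1 0.72 0.1 0'; python3 -c "
from look import *
print(go(.5185,.0895,.20))"
```

```text
clock: 2.5
eef_pos: [0.4118, 0.2071, 0.2232]
tool_rot: [0.664, 0.747, -0.0, -0.0]
ft_force: [-0.0, 0.5, -0.5]
grip_width: 0.051
grasp_force: 0.0
[-0.862   0.6149  0.1541]
```

```bash
python3 -m creep '0.6 -0.3 0.2 0.05 0; 0.6 -0.6 0.41 0.1 0; 0.6 -0.862 0.615 0.15 0; 0.6 -0.862 0.615 0.15 0; 0.6 -0.862 0.615 0.35 0; 0.6 -0.862 0.615 0.55 0; 0.6 -0.862 0.615 0.67 0; 0.6 -0.862 0.615 0.67 0; 0 -0.862 0.615 0.67 0; 0 -0.862 0.615 0.67 0; 0 -0.862 0.615 0.67 0; 0 -0.862 0.615 0.67 0'; python3 -c "
from look import *
print(telemetry.get_obs()['ft_torque']);print(go(.5185,.0895,.122))"
```

```text
clock: 4.0
eef_pos: [0.5191, 0.09, 0.1243]
tool_rot: [0.665, 0.747, 0.001, 0.0]
ft_force: [-2.1, -0.3, 5.6]
grip_width: 0.0259
grasp_force: 58.8
[ 0.423   0.5627 -0.0128]
[-0.0032 -0.0045  0.0154]
```

```bash
python3 -m creep '0 0 0 -0.2 0; 0 0 0 -0.45 0; 0 0.1 -0.03 -0.45 0; 0 0.3 -0.1 -0.45 0; 0 0.55 -0.18 -0.45 0; 0 0.8 -0.27 -0.45 0; 0 1 -0.34 -0.45 0;  0 1 -0.34 -0.45 0'; python3 -c "
from look import *
print(go(.4005,.338,.1245))"
```

```text
clock: 5.0
eef_pos: [0.4487, 0.2342, 0.1891]
tool_rot: [0.663, 0.748, -0.001, -0.0]
ft_force: [-0.5, 0.4, -0.8]
grip_width: 0.0253
grasp_force: 59.4
[ 0.726  -0.235   0.4309]
```

```bash
python3 -m creep '0 0.25 -0.08 0 0; 0 0.5 -0.16 0 0; 0 0.726 -0.235 0 0; 0 0.726 -0.235 0.1 0; 0 0.726 -0.235 0.25 0; 0 0.726 -0.235 0.36 0;  0 0.726 -0.235 0.41 0; 0 0.726 -0.235 0.43 0; 0 0.726 -0.235 0.43 0'; python3 -c "
from look import *
print(go(.4005,.338,.1245))"
```

```text
clock: 6.12
eef_pos: [0.4032, 0.3364, 0.1259]
tool_rot: [0.665, 0.747, 0.0, 0.0]
ft_force: [0.3, 0.8, -1.8]
grip_width: 0.0258
grasp_force: 59.3
[ 0.013  -0.0165  0.0096]
```

```bash
python3 -m creep '0 0 0 0.01 0; 0 0 0 0.015 0; 0 0 0 0.015 0'
```

```text
clock: 6.5
eef_pos: [0.4029, 0.3367, 0.1238]
tool_rot: [0.665, 0.747, 0.0, 0.0]
ft_force: [-0.1, 0.0, -1.5]
grip_width: 0.0254
grasp_force: 59.3
```

```bash
python3 -m creep '0 0 0 0.01 0; 0 0 0 0.01 0'; python3 -m creep '0.2 0 0 0 0; 0.4 0 0 0 0; 0.6 0 0 0 0; 0.6 0 0 0 0; 0.6 0 0 -0.1 0; 0.6 0 0 -0.3 0; 0.6 0 0 -0.52 0;0.6 0 0 -0.52 0'; python3 -c "
from look import *
print(go(.5312,.011,.2))"
```

```text
clock: 6.75
eef_pos: [0.403, 0.337, 0.1233]
tool_rot: [0.665, 0.747, 0.001, -0.0]
ft_force: [-1.5, 0.1, 5.0]
grip_width: 0.0257
grasp_force: 60.2
clock: 7.75
eef_pos: [0.4046, 0.3381, 0.2041]
tool_rot: [0.665, 0.747, 0.004, 0.001]
ft_force: [-0.7, 1.0, -0.4]
grip_width: 0.0507
grasp_force: 0.0
[-2.2639  0.5847  0.0214]
```

```bash
python3 -m creep '0.6 -0.33 0.1 0 0; 0.6 -0.66 0.2 0 0; 0.6 -1 0.28 0 0; 0.6 -1 0.28 0 0'; python3 -m creep '0.6 -0.33 0.1 0 0; 0.6 -0.66 0.2 0 0; 0.6 -1 0.28 0 0; 0.6 -1 0.28 0 0; 0.6 -1 0.28 0 0';  python3 -c "
from look import *
print(go(.5312,.011,.134))"
```

```text
clock: 8.25
eef_pos: [0.4625, 0.1893, 0.1997]
tool_rot: [0.667, 0.745, -0.001, 0.0]
ft_force: [-0.8, 0.2, 0.2]
grip_width: 0.0511
grasp_force: 0.0
clock: 8.88
eef_pos: [0.5207, 0.0491, 0.1997]
tool_rot: [0.665, 0.747, -0.0, -0.001]
ft_force: [0.2, -0.1, -0.0]
grip_width: 0.0514
grasp_force: 0.0
[-0.2607  0.0405  0.4376]
```

```bash
python3 -m creep '0.6 -0.26 0.04 0 0; 0.6 -0.26 0.04 0 0; 0.6 -0.26 0.04 0.2 0; 0.6 -0.26 0.04 0.38 0; 0.6 -0.26 0.04 0.43 0;0.6 -0.26 0.04 0.43 0; 0 -0.26 0.04 0.43 0; 0 -0.26 0.04 0.43 0; 0 -0.26 0.04 0.43 0; 0 -0.26 0.04 0.43 0'
```

```text
clock: 10.12
eef_pos: [0.5323, 0.0104, 0.137]
tool_rot: [0.665, 0.747, 0.001, 0.001]
ft_force: [-2.0, -0.0, 6.5]
grip_width: 0.0312
grasp_force: 59.6
```

```bash
python3 -m creep '0 0 0 -0.2 0; 0 0 0 -0.4 0; 0 0.1 0 -0.45 0; 0 0.3 -0.02 -0.45 0; 0 0.55 -0.04 -0.45 0; 0 0.8 -0.06 -0.45 0; 0 1 -0.08 -0.45 0;  0 1 -0.08 -0.45 0'; python3 -m creep '0 0.25 -0.02 0 0; 0 0.5 -0.04 0 0; 0 0.75 -0.06 0 0; 0 0.95 -0.08 0 0; 0 0.95 -0.08 0 0'; python3 -c "
from look import *
print(go(.4685,.321,.1365))"
```

```text
clock: 11.12
eef_pos: [0.5009, 0.1604, 0.2017]
tool_rot: [0.663, 0.748, -0.001, -0.001]
ft_force: [0.1, -0.6, -1.3]
grip_width: 0.0315
grasp_force: 59.9
clock: 11.75
eef_pos: [0.473, 0.2995, 0.2019]
tool_rot: [0.664, 0.748, -0.001, -0.0]
ft_force: [-0.0, 0.3, -2.1]
grip_width: 0.0309
grasp_force: 59.9
[ 0.1462 -0.0119  0.4362]
```

```bash
python3 -m creep '0 0.146 -0.01 0 0; 0 0.146 -0.01 0.15 0; 0 0.146 -0.01 0.3 0; 0 0.146 -0.01 0.39 0; 0 0.146 -0.01 0.43 0; 0 0.146 -0.01 0.44 0; 0 0.146 -0.01 0.44 0'
```

```text
clock: 12.62
eef_pos: [0.4703, 0.3198, 0.1377]
tool_rot: [0.665, 0.747, 0.001, 0.0]
ft_force: [0.8, -0.3, -1.6]
grip_width: 0.0314
grasp_force: 59.9
```

```bash
python3 -m creep '0 0 0 0.01 0; 0 0 0 0.018 0; 0 0 0 0.018 0'
```

```text
clock: 13.0
eef_pos: [0.4702, 0.3202, 0.136]
tool_rot: [0.665, 0.747, 0.001, 0.0]
ft_force: [-1.7, 0.9, 5.0]
grip_width: 0.0313
grasp_force: 60.8
```

Contact at the expected height. I'll release and go to the flux bottle.

```bash
python3 -m creep '0.2 0 0 0 0; 0.4 0 0 0 0; 0.6 0 0 0 0; 0.6 0 0 0 0; 0.6 0 0 -0.15 0; 0.6 0 0 -0.4 0; 0.6 -0.3 0 -0.42 0; 0.6 -0.65 0.05 -0.42 0; 0.6 -1 0.1 -0.42 0;0.6 -1 0.1 -0.42 0'; python3 -m creep '0.6 -0.35 0.03 0 0; 0.6 -0.7 0.06 0 0; 0.6 -1 0.1 0 0; 0.6 -1 0.1 0 0; 0.6 -1 0.1 0 0';  python3 -c "
from look import *
print(go(.538,-.0735,.2))"
```

```text
clock: 14.25
eef_pos: [0.5028, 0.1692, 0.1974]
tool_rot: [0.667, 0.745, -0.0, 0.0]
ft_force: [0.1, 0.7, 0.9]
grip_width: 0.0514
grasp_force: 0.0
clock: 14.88
eef_pos: [0.5343, 0.026, 0.1971]
tool_rot: [0.665, 0.747, 0.0, -0.0]
ft_force: [0.2, 0.1, 0.7]
grip_width: 0.0511
grasp_force: 0.0
[-0.662  -0.0529 -0.0195]
```

```bash
python3 -m creep '0.6 -0.33 -0.02 0 0; 0.6 -0.66 -0.053 0 0; 0.6 -0.66 -0.053 0 0; 0.6 -0.66 -0.053 0.2 0; 0.6 -0.66 -0.053 0.4 0; 0.6 -0.66 -0.053 0.52 0; 0.6 -0.66 -0.053 0.52 0; 0 -0.66 -0.053 0.52 0; 0 -0.66 -0.053 0.52 0; 0 -0.66 -0.053 0.52 0; 0 -0.66 -0.053 0.52 0'
```

```text
clock: 16.25
eef_pos: [0.539, -0.0739, 0.1207]
tool_rot: [0.665, 0.747, 0.001, 0.001]
ft_force: [-0.9, 0.3, 6.0]
grip_width: 0.0275
grasp_force: 59.5
```

```bash
python3 -m creep '0 0 0 -0.2 0; 0 0 0 -0.4 0; 0 0.1 0.01 -0.45 0; 0 0.3 0.03 -0.45 0; 0 0.55 0.06 -0.45 0; 0 0.8 0.09 -0.45 0; 0 1 0.11 -0.45 0;  0 1 0.11 -0.45 0'; python3 -m creep '0 0.25 0.03 0 0; 0 0.5 0.06 0 0; 0 0.75 0.08 0 0; 0 1 0.11 0 0; 0 1 0.11 0 0'; python3 -c "
from look import *
print(go(.536,.304,.1202))"
```

```text
clock: 17.25
eef_pos: [0.5358, 0.0794, 0.1853]
tool_rot: [0.663, 0.748, -0.001, -0.001]
ft_force: [0.4, 1.2, -2.1]
grip_width: 0.0276
grasp_force: 59.5
clock: 17.88
eef_pos: [0.5352, 0.2296, 0.1855]
tool_rot: [0.664, 0.748, -0.001, -0.0]
ft_force: [-0.2, 0.4, -1.8]
grip_width: 0.0277
grasp_force: 59.5
[0.4917 0.0649 0.4354]
```

```bash
python3 -m creep '0 0.25 0.03 0 0; 0 0.49 0.065 0 0; 0 0.49 0.065 0.15 0; 0 0.49 0.065 0.3 0; 0 0.49 0.065 0.39 0; 0 0.49 0.065 0.43 0; 0 0.49 0.065 0.44 0; 0 0.49 0.065 0.445 0; 0 0.49 0.065 0.455 0; 0 0.49 0.065 0.455 0'
```

```text
clock: 19.12
eef_pos: [0.5376, 0.3022, 0.1197]
tool_rot: [0.665, 0.747, 0.001, 0.0]
ft_force: [-0.3, 1.2, 0.9]
grip_width: 0.0276
grasp_force: 60.1
```

```bash
python3 -m creep '0.2 0 0 0 0; 0.4 0 0 0 0; 0.6 0 0 0 0; 0.6 0 0 0 0; 0.6 0 0 -0.15 0; 0.6 0 0 -0.4 0; 0.6 0 0 -0.5 0; 0.6 0 0 -0.5 0'; python3 - <<'E'
from runfit import *
I={n:cv2.cvtColor(cv2.cvtColor(snap(n,n[0]+'1'),cv2.COLOR_RGB2BGR),cv2.COLOR_BGR2HSV) for n in('top','side')}
run(I,'bar',yel,BAR,.004,[.589,.009,1.69],{'top':(276,190),'side':(238,225)},3)
for n in I:
  for t in('can','bottle','flux','template'): print(n,t,[(np.round(q['at'],4),round(q['conf'],2)) for q in spot_point(t,n)[:1]])
# blank pixels
h=I['top'][236:276,395:455];b=cv2.imread('pics/t1.png')
p=[(int(x),int(y)) for x,y in(tc(200,150),tc(220,200),tc(130,220),tc(200,100),tc(30,20))];print([ (I['top'][y,x],b[y,x]) for x,y in p])
b=cv2.imread('pics/s1.png');p=[(int(x),int(y)) for x,y in(sc(575,130),sc(615,120),sc(590,205),sc(520,150),sc(420,50))];print([ (I['side'][y,x],b[y,x]) for x,y in p])
t=cv2.imread('pics/t1.png');s=cv2.imread('pics/s1.png');cv2.imwrite('pics/d.png',np.hstack([cv2.resize(t[120:320,90:350],(520,400)),cv2.resize(s[130:420,130:330],(276,400))]))
E
```

```text
clock: 20.12
eef_pos: [0.5378, 0.3022, 0.1946]
tool_rot: [0.665, 0.747, 0.001, 0.0]
ft_force: [-0.1, -0.0, -0.6]
grip_width: 0.0514
grasp_force: 0.0
bar [128, 245] [(array([0.5893, 0.0104, 1.6913]), np.float64(-1.674)), (array([0.5881, 0.0098, 1.6899]), np.float64(-0.856)), (array([0.5904, 0.009 , 1.7034]), np.float64(-0.885))]
top can [(array([0.4712, 0.3251, 0.0045]), 0.9)]
top bottle [(array([0.3996, 0.335 , 0.0053]), 0.42)]
top flux [(array([0.5435, 0.3001, 0.0043]), 0.97)]
top template [(array([0.5865, 0.0107, 0.0041]), 0.97)]
side can [(array([0.4632, 0.3257, 0.    ]), 0.71)]
side bottle []
side flux [(array([0.5397, 0.3011, 0.0017]), 0.82)]
side template [(array([0.5893, 0.0095, 0.0037]), 0.57)]
[(array([150,   2, 136], dtype=uint8), array([136, 135, 136], dtype=uint8)), (array([150,   5, 141], dtype=uint8), array([141, 138, 141], dtype=uint8)), (array([ 6, 63, 65], dtype=uint8), array([49, 52, 65], dtype=uint8)), (array([109, 141, 125], dtype=uint8), array([125,  81,  56], dtype=uint8)), (array([114,  23, 112], dtype=uint8), array([112, 104, 102], dtype=uint8))]
[(array([173,  16, 204], dtype=uint8), array([194, 191, 204], dtype=uint8)), (array([170,  14, 225], dtype=uint8), array([217, 213, 225], dtype=uint8)), (array([ 13, 197,  92], dtype=uint8), array([21, 52, 92], dtype=uint8)), (array([108, 212, 189], dtype=uint8), array([189,  95,  32], dtype=uint8)), (array([117,  18, 155], dtype=uint8), array([155, 145, 144], dtype=uint8))]
```

View pics/d.png

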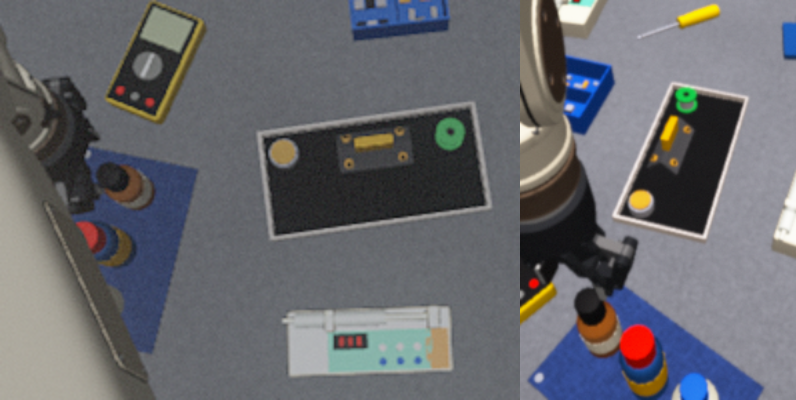

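The picture shows all three standing on the mat, with flux near (125,180), the can at (105,240) and the bottle below. The tray now holds only the template, spool and tin. Next I'll fit the blank and move to the template.

```bash
cat > bl.py <<'E'
from runfit import *
def blankmask(im,n):
    f=cv2.GaussianBlur(im,(0,0),.7).astype(int); r,g,b=f[...,0],f[...,1],f[...,2]
    m=(((r-b)>-5)&((r>122) if n=='top' else (r>165)))|((r-b)>9)
    return m
E
python3 - <<'E'
from bl import *
I={n:cv2.cvtColor(cv2.imread(f'pics/{n[0]}1.png'),cv2.COLOR_BGR2RGB) for n in('top','side')}
M={n:biggest(cv2.morphologyEx(blankmask(I[n],n).astype(np.uint8),cv2.MORPH_OPEN,np.ones((2,2))),p) for n,p in(('top',(422,257)),('side',(355,150)))}
o=[]
for n in M:
    x,y,w,h=cv2.boundingRect(M[n].astype(np.uint8)); print(n,x,y,w,h,M[n].sum())
for d in (M,{'top':M['top']},{'side':M['side']}):
    print(fit(BLANK,.075,d,[.4285,-.324,1.92]))
c=[fit(BLANK,.075,M,[.4285,-.324,1.92])[0]]
for n,(x,y) in(('top',(375,215)),('side',(310,115))):
    v=cv2.cvtColor(I[n],cv2.COLOR_RGB2BGR)[y:y+90,x:x+90]; v=cv2.resize(v,None,fx=4.4,fy=4.4)
    mm=cv2.resize(M[n][y:y+90,x:x+90].astype(np.uint8),(396,396),interpolation=0)
    cv2.drawContours(v,cv2.findContours(mm,0,2)[0],-1,(0,255,0),1)
    q=np.array([(proj(p,n)-(x,y)+.5)*4.4 for p in prism(BLANK,*c[0],.075)]).astype(np.int32)
    cv2.polylines(v,[cv2.convexHull(q)],1,(0,0,255),1); cv2.line(v,q[0].tolist(),q[5].tolist(),(255,0,255),1); o.append(v)
cv2.imwrite('pics/e.png',np.hstack(o)); print(go(.589,.0095,.19),go(.589,.0095,.056))
E
```

```text
top 402 243 44 29 747
side 345 129 20 41 655
(array([ 0.4255, -0.325 ,  1.9161]), np.float64(-1.585))
(array([ 0.425 , -0.3263,  1.9052]), np.float64(-0.921))
(array([ 0.4244, -0.3086,  1.8695]), np.float64(-0.752))
[-1.9756  0.1183  0.0214] [-1.9753  0.119   0.9147]
```

View pics/e.png

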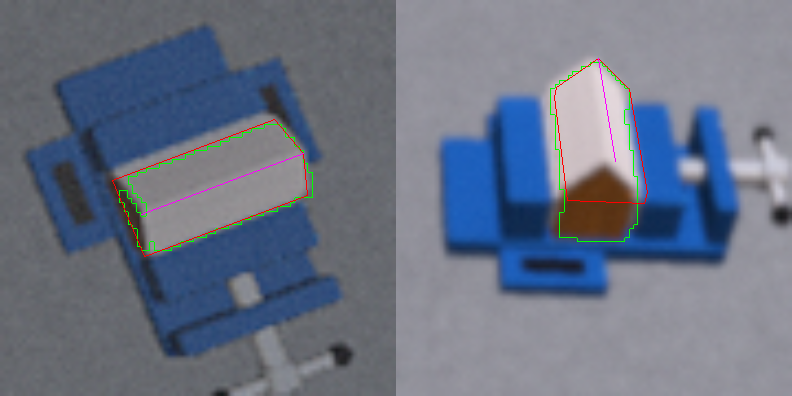

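The overlay shows the top-view outline fits the blank well, with the ridge from (148,212) to (303,152). In the side view the real ridge sits about 2 px left of the model, which puts it at x ≈ 0.4275. I'll grasp the template now.

```bash
python3 -m creep '0.6 -0.33 0.02 0 0; 0.6 -0.66 0.04 0 0; 0.6 -1 0.06 0 0; 0.6 -1 0.06 0 0'; python3 -m creep '0.6 -0.33 0.02 0 0; 0.6 -0.66 0.04 0 0; 0.6 -0.975 0.058 0 0; 0.5 -0.975 0.058 0.25 0; 0.5 -0.975 0.058 0.5 0;  0.5 -0.975 0.058 0.5 0'; python3 -c "
from look import *
print(go(.589,.0095,.056))"
```

```text
clock: 21.12
eef_pos: [0.564, 0.1505, 0.1937]
tool_rot: [0.667, 0.745, -0.0, 0.0]
ft_force: [0.5, -0.8, -0.1]
grip_width: 0.0512
grasp_force: 0.0
clock: 21.88
eef_pos: [0.5864, 0.0103, 0.1154]
tool_rot: [0.665, 0.747, -0.002, -0.003]
ft_force: [-0.4, 0.4, -0.1]
grip_width: 0.0432
grasp_force: 0.0
[-0.008   0.0193  0.3957]
```

```bash
python3 -m creep '0.5 -0.008 0.019 0.2 0; 0.5 -0.008 0.019 0.35 0; 0.5 -0.008 0.019 0.37 0; 0.5 -0.008 0.019 0.37 0; 0 -0.008 0.019 0.37 0; 0 -0.008 0.019 0.37 0; 0 -0.008 0.019 0.37 0; 0 -0.008 0.019 0.37 0; 0 -0.008 0.019 0.37 0'
```

```text
clock: 23.0
eef_pos: [0.5925, 0.0088, 0.0645]
tool_rot: [0.665, 0.747, 0.001, 0.001]
ft_force: [-1.8, 0.2, 6.2]
grip_width: 0.0102
grasp_force: 61.5
```

```bash
python3 -m creep '0 0 0 -0.1 0; 0 0 0 -0.3 0; 0 0 0 -0.6 0; 0 0 0 -0.85 0; 0 0 0 -0.85 0'; python3 -c "
from look import *
print(go(.4275,-.325,.19))"
```

```text
clock: 23.62
eef_pos: [0.5945, 0.0088, 0.1948]
tool_rot: [0.665, 0.747, 0.003, 0.003]
ft_force: [0.5, 0.0, -3.6]
grip_width: 0.0108
grasp_force: 60.4
[-2.081  -1.3643  0.0225]
```

```bash
python3 -m creep '0 -0.15 -0.1 0 0; 0 -0.4 -0.27 0 0; 0 -0.7 -0.46 0 0; 0 -1 -0.66 0 0; 0 -1 -0.66 0 0'; python3 -m creep '0 -0.25 -0.16 0 -0.02; 0 -0.5 -0.33 0 -0.045; 0 -0.75 -0.49 0 -0.071; 0 -1 -0.65 0 -0.071; 0 -1 -0.65 0 -0.071'; python3 -c "
from look import *
s=telemetry.get_obs();M=R.from_quat(s['tool_rot']).as_matrix();print(np.arctan2(M[1,1],M[0,1]),M)
print(go(.4275,-.325,.15))"
```

```text
clock: 24.25
eef_pos: [0.5082, -0.1545, 0.1889]
tool_rot: [0.667, 0.745, -0.001, -0.002]
ft_force: [-0.3, 0.5, -2.6]
grip_width: 0.0099
grasp_force: 60.3
clock: 24.88
eef_pos: [0.4304, -0.3135, 0.1892]
tool_rot: [0.579, 0.815, -0.0, -0.001]
ft_force: [0.3, -0.5, -2.7]
grip_width: 0.0107
grasp_force: 60.3
0.3354393627396016 [[-0.3292  0.9443 -0.0018]
 [ 0.9443  0.3292  0.001 ]
 [ 0.0015 -0.0014 -1.    ]]
[-0.0665 -0.0431  0.2614]
```

Hover about 35 mm over the blank, then look.

```bash
python3 -m creep '0 -0.067 -0.043 0.15 0; 0 -0.067 -0.043 0.26 0; 0 -0.067 -0.043 0.26 0; 0 -0.067 -0.043 0.26 0'; python3 - <<'E'
from look import *
t=snap('top','t2');s=snap('side','s2')
a=cv2.cvtColor(t,4)[215:305,375:465];b=cv2.cvtColor(s,4)[75:205,300:420]
cv2.imwrite('pics/f.png',np.hstack([cv2.resize(a,(400,400),interpolation=2),cv2.resize(b,(369,400),interpolation=2)]))
s=telemetry.get_obs();print(s['eef_pos'])
E
```

```text
clock: 25.38
eef_pos: [0.4297, -0.3228, 0.1517]
tool_rot: [0.577, 0.817, 0.0, -0.0]
ft_force: [-0.3, 0.2, -2.3]
grip_width: 0.0106
grasp_force: 60.2
[ 0.4299 -0.3234  0.1524]
```

View pics/f.png

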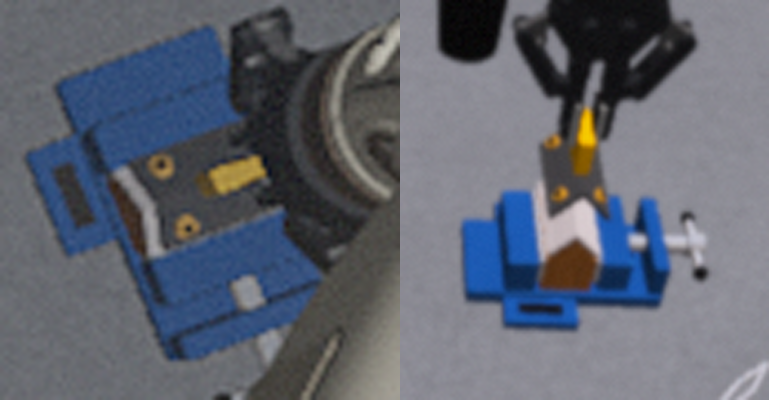

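The hover view shows the template just above the blank and roughly aligned: a pale strip of the blank shows at the near end, crop (150,210). I'll overlay the predicted template and blank wireframes at the pose I believe it has.

```bash
cat > ov.py <<'E'
from fit import *
def wire(v,segs,n,x,y,f,col):
    for a,b in segs:
        p,q=[tuple(int(round(k)) for k in ((proj(w,n)-(x,y)+.5)*f-.5)) for w in(a,b)]; cv2.line(v,p,q,col,1)
def angle(x,y,z,yaw,w,zr,ze):
    P=prism([(a,b,h) for a in(-.045,.045) for b,h in((-w,ze),(0,zr),(w,ze))],x,y,yaw,z)
    return [(P[i],P[j]) for i,j in((0,1),(1,2),(3,4),(4,5),(0,3),(1,4),(2,5))]
def overlay(fn,tag,T,B):
    o=[]
    for n,(x,y,w,h),f in(('top',(390,230,65,65),6.1),('side',(325,90,65,100),6)):
        v=cv2.resize(cv2.imread(f'pics/{n[0]}{tag}.png')[y:y+h,x:x+w],None,fx=f,fy=f,interpolation=2)
        wire(v,angle(*T[:2],T[2],T[3],.024,.0269,.0028),n,x,y,f,(0,255,255)); wire(v,angle(*B[:2],.075,B[2],.0212,0,-.0212),n,x,y,f,(255,0,255)); 
        o.append(cv2.copyMakeBorder(v,0,600-v.shape[0],0,0,0))
    cv2.imwrite(f'pics/{fn}.png',np.hstack(o)[:600,:800])
E
python3 -c "
from ov import *
overlay('g',2,(.4298,-.3232,.0915,1.571+.339),(.4275,-.325,1.912))"
```

```text
(no output)
```

View pics/g.png

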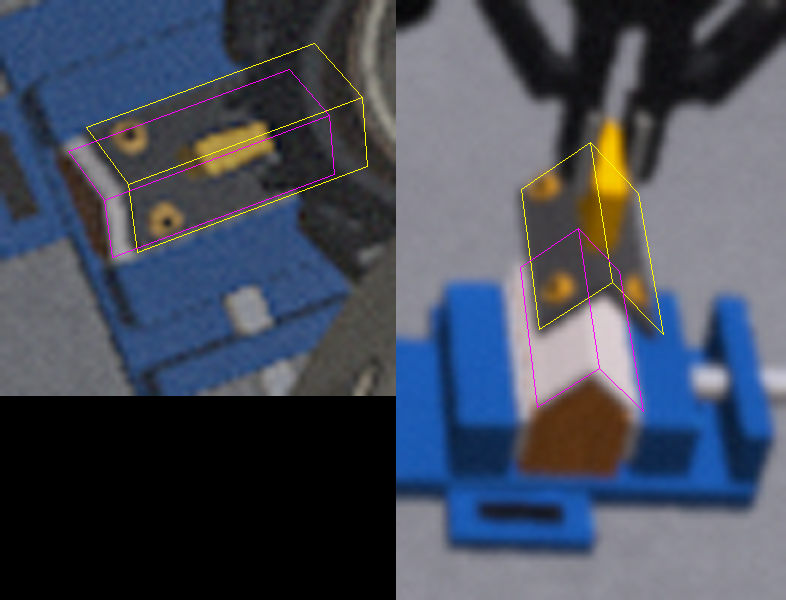

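```bash
python3 -m creep '0 -0.008 -0.005 0.08 0; 0 -0.008 -0.005 0.15 0; 0 -0.008 -0.005 0.19 0; 0 -0.008 -0.005 0.21 0; 0 -0.008 -0.005 0.22 0; 0 -0.008 -0.005 0.22 0'
```

```text
clock: 26.22
eef_pos: [0.4288, -0.3251, 0.1187]
tool_rot: [0.577, 0.816, 0.0, 0.0]
ft_force: [0.8, -0.4, -3.0]
grip_width: 0.01
grasp_force: 60.3
```

```bash
python3 -c "
from ov import *
snap('top','t3');snap('side','s3')
o=[]
for n,(x,y,w,h),f in(('top',(392,238,50,45),8),('side',(330,100,50,75),8)):
    v=cv2.resize(cv2.imread(f'pics/{n[0]}3.png')[y:y+h,x:x+w],None,fx=f,fy=f,interpolation=2);o.append(cv2.copyMakeBorder(v,0,600-v.shape[0],0,0,0))
cv2.imwrite('pics/h.png',np.hstack(o))"
```

```text
(no output)
```

View pics/h.png

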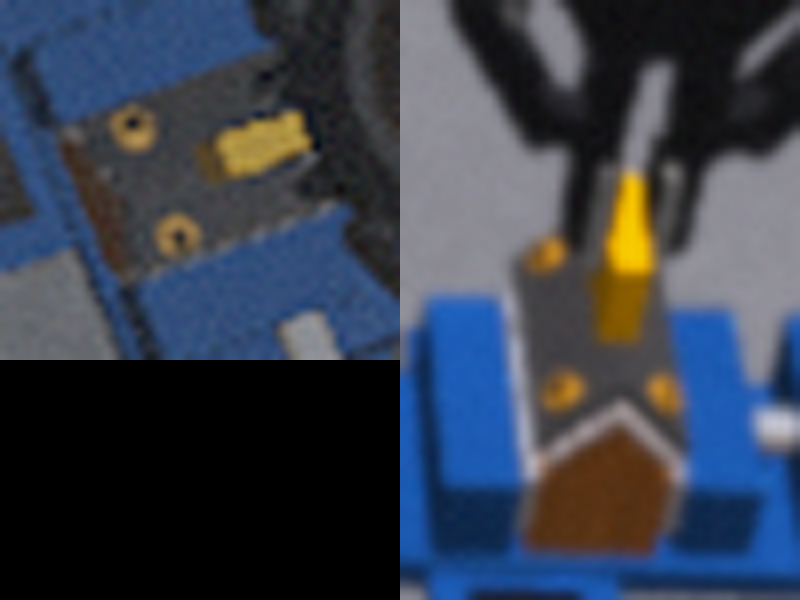

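The view shows the template centred over the V, 4 mm up. The pale strip at the near end is as thin as parallax alone would make it, so the ends are flush. I'll lower it to contact.

```bash
python3 -m creep '0 0 0 0.01 0; 0 0 0 0.02 0; 0 0 0 0.026 0; 0 0 0 0.026 0'; python3 -m creep '0 0 0 0.006 0; 0 0 0 0.006 0'
```

```text
clock: 26.82
eef_pos: [0.4285, -0.3251, 0.1149]
tool_rot: [0.578, 0.816, -0.0, -0.0]
ft_force: [-1.0, -0.1, -1.6]
grip_width: 0.0104
grasp_force: 60.7
clock: 27.08
eef_pos: [0.4284, -0.3253, 0.1146]
tool_rot: [0.578, 0.816, -0.0, 0.0]
ft_force: [-2.9, 0.5, 6.4]
grip_width: 0.0105
grasp_force: 61.4
```

```bash
python3 -m creep '0 0 -0.005 0.006 0; 0 0 -0.005 0.008 0; 0 0 -0.005 0.008 0'
```

```text
clock: 27.45
eef_pos: [0.4282, -0.3254, 0.1145]
tool_rot: [0.577, 0.816, 0.0, 0.001]
ft_force: [-4.7, 2.5, 10.4]
grip_width: 0.0101
grasp_force: 62.2
```

```bash
python3 -m creep '0.1 0 0 -0.006 0; 0.2 0 0 -0.006 0; 0.4 0 0 -0.006 0; 0.5 0 0 -0.006 0; 0.5 0 0 -0.006 0; 0.5 0 0 -0.15 0; 0.5 0 0 -0.4 0; 0.5 0 0 -0.65 0; 0.5 0 0 -0.65 0'; python3 -m creep '0.5 0.3 0.2 0 0; 0.5 0.6 0.35 0 0; 0.5 1 0.5 0 0; 0.5 1 0.5 0 0'; python3 -c "
from ov import *
snap('top','t4');snap('side','s4')
overlay('i',4,(.4275,-.325,.0538,1.912),(.2,-.5,1.912))
I={n:cv2.cvtColor(cv2.imread(f'pics/{n[0]}4.png'),cv2.COLOR_BGR2HSV) for n in('top','side')}
from runfit import *
run(I,'bar',yel,BAR,.0538,[.4275,-.325,1.912],{'top':(421,258),'side':(354,140)},3)"
```

```text
clock: 28.58
eef_pos: [0.4298, -0.3266, 0.2136]
tool_rot: [0.577, 0.816, -0.0, 0.004]
ft_force: [0.9, -0.4, 0.1]
grip_width: 0.0429
grasp_force: 0.0
clock: 29.08
eef_pos: [0.4479, -0.1551, 0.209]
tool_rot: [0.575, 0.818, -0.0, -0.001]
ft_force: [0.3, -0.1, 0.5]
grip_width: 0.0427
grasp_force: 0.0
bar [248, 129] [(array([ 0.4284, -0.3192,  1.8521]), np.float64(-0.852)), (array([ 0.4275, -0.325 ,  1.912 ]), np.float64(0.0)), (array([ 0.4284, -0.3192,  1.8521]), np.float64(-0.852))]
```

View pics/i.png

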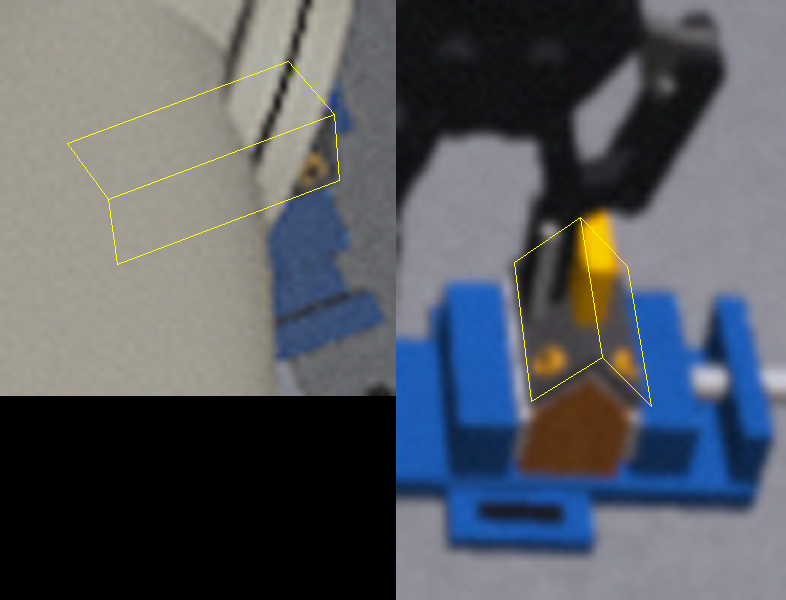

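The template is seated, but the arm still hides the top view. I'll move toward the mat and then check.

```bash
python3 -m creep '0.6 0.3 0.15 0 0.02; 0.6 0.6 0.3 0 0.045; 0.6 1 0.5 0 0.07; 0.6 1 0.5 0 0.07;0.6 1 0.5 0 0.07'; python3 - <<'E'
from ov import *
from runfit import *
snap('top','t5');snap('side','s5')
I={n:cv2.cvtColor(cv2.imread(f'pics/{n[0]}5.png'),cv2.COLOR_BGR2HSV) for n in('top','side')}
run(I,'bar',yel,BAR,.0538,[.4275,-.325,1.912],{'top':(421,258),'side':(354,140)},3)
o=[]
for n,(x,y,w,h),f in(('top',(395,238,55,45),7.2),('side',(330,105,55,70),7.2)):
    v=cv2.resize(cv2.imread(f'pics/{n[0]}5.png')[y:y+h,x:x+w],None,fx=f,fy=f,interpolation=2);o.append(cv2.copyMakeBorder(v,0,600-v.shape[0],0,0,0))
cv2.imwrite('pics/j.png',np.hstack(o)); print(go(.5376,.3022,.2))
s=telemetry.get_obs();M=R.from_quat(s['tool_rot']).as_matrix();print(np.arctan2(M[1,1],M[0,1]))
E
```

```text
clock: 29.8
eef_pos: [0.4697, 0.0066, 0.2097]
tool_rot: [0.664, 0.748, -0.001, 0.0]
ft_force: [0.2, -0.2, 1.0]
grip_width: 0.0515
grasp_force: 0.0
bar [125, 144] [(array([ 0.4284, -0.3237,  1.8911]), np.float64(-1.614)), (array([ 0.4276, -0.3245,  1.8998]), np.float64(-0.841)), (array([ 0.4294, -0.3221,  1.8946]), np.float64(-0.911))]
[1.9095 0.6812 0.0641]
0.11707877619798379
```

View pics/j.png

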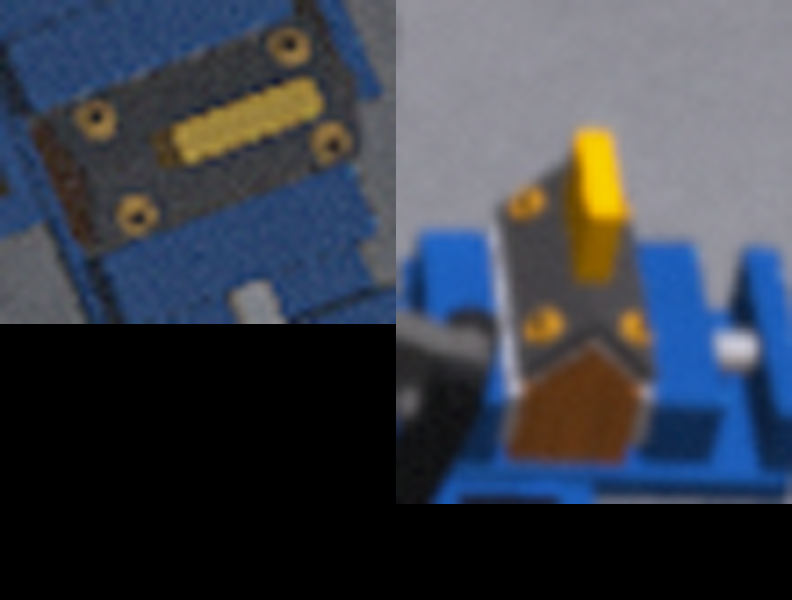

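The template sits evenly in the V and no bare aluminium shows at either end, near (60,180) or far (355,130), so it is nested and flush. Now I'll return the flux bottle.

```bash
python3 -m creep '0.6 0.33 0.11 0 0; 0.6 0.66 0.22 0 0; 0.6 1 0.34 0.06 0; 0.6 1 0.34 0.06 0'; python3 -m creep '0.6 0.33 0.12 0 0; 0.6 0.66 0.24 0 0; 0.6 0.91 0.34 0 0; 0.6 0.91 0.34 0 0; 0.6 0.91 0.34 0 0'; python3 -c "
from look import *
print(go(.5376,.3022,.1185))"
```

```text
clock: 30.4
eef_pos: [0.503, 0.1636, 0.2]
tool_rot: [0.663, 0.749, -0.0, -0.0]
ft_force: [0.3, -1.1, 0.2]
grip_width: 0.0514
grasp_force: 0.0
clock: 31.02
eef_pos: [0.537, 0.3018, 0.2008]
tool_rot: [0.665, 0.747, -0.001, 0.0]
ft_force: [-0.5, -0.6, 0.0]
grip_width: 0.051
grasp_force: 0.0
[0.0026 0.0048 0.5484]
```

```bash
python3 -m creep '0.6 0.003 0.005 0.2 0; 0.6 0.003 0.005 0.4 0; 0.6 0.003 0.005 0.53 0; 0.6 0.003 0.005 0.54 0; 0 0.003 0.005 0.54 0; 0 0.003 0.005 0.54 0; 0 0.003 0.005 0.54 0; 0 0.003 0.005 0.54 0'; python3 -m creep '0 0 0 -0.2 0; 0 0 0 -0.4 0; 0 -0.1 -0.01 -0.45 0; 0 -0.3 -0.03 -0.45 0; 0 -0.55 -0.06 -0.45 0; 0 -0.8 -0.09 -0.45 0; 0 -1 -0.11 -0.45 0;  0 -1 -0.11 -0.45 0'; python3 -m creep '0 -0.25 -0.03 0 0; 0 -0.5 -0.06 0 0; 0 -0.75 -0.08 0 0; 0 -1 -0.11 0 0; 0 -1 -0.11 0 0'; python3 -c "
from look import *
print(go(.539,-.0739,.1217))"
```

```text
clock: 32.02
eef_pos: [0.5381, 0.3049, 0.1217]
tool_rot: [0.664, 0.748, 0.001, 0.001]
ft_force: [-0.9, -1.5, 5.2]
grip_width: 0.0276
grasp_force: 59.3
clock: 33.02
eef_pos: [0.5378, 0.1508, 0.1863]
tool_rot: [0.665, 0.747, -0.001, -0.001]
ft_force: [0.5, 0.6, -2.1]
grip_width: 0.0276
grasp_force: 59.5
clock: 33.65
eef_pos: [0.5397, 0.001, 0.1867]
tool_rot: [0.665, 0.747, -0.001, -0.001]
ft_force: [0.6, 0.1, -1.0]
grip_width: 0.0276
grasp_force: 59.5
[-0.4953 -0.0619  0.4331]
```

```bash
python3 -m creep '0 -0.25 -0.03 0 0; 0 -0.488 -0.062 0 0; 0 -0.488 -0.062 0.15 0; 0 -0.488 -0.062 0.3 0; 0 -0.488 -0.062 0.39 0; 0 -0.488 -0.062 0.42 0; 0 -0.488 -0.062 0.43 0; 0 -0.488 -0.062 0.43 0'
```

```text
clock: 34.65
eef_pos: [0.5404, -0.0707, 0.1238]
tool_rot: [0.663, 0.748, 0.0, 0.001]
ft_force: [0.2, 0.5, -1.4]
grip_width: 0.0276
grasp_force: 59.5
```

```bash
python3 -m creep '0 -0.012 -0.009 0.005 0; 0 -0.012 -0.009 0.012 0; 0 -0.012 -0.009 0.012 0'; python3 -m creep '0 0 0 0.005 0; 0 0 0 0.005 0'
```

```text
clock: 35.02
eef_pos: [0.5391, -0.0732, 0.1226]
tool_rot: [0.664, 0.748, 0.0, 0.001]
ft_force: [-2.0, -0.1, 5.6]
grip_width: 0.0278
grasp_force: 60.2
clock: 35.28
eef_pos: [0.5391, -0.0732, 0.1226]
tool_rot: [0.664, 0.748, 0.0, 0.001]
ft_force: [-2.4, -0.3, 9.4]
grip_width: 0.0274
grasp_force: 60.8
```

```bash
python3 -m creep '0.2 0 0 0 0; 0.4 0 0 0 0; 0.6 0 0 0 0; 0.6 0 0 0 0; 0.6 0 0 -0.15 0; 0.6 0 0 -0.4 0; 0.6 0.3 0 -0.53 0; 0.6 0.65 -0.03 -0.53 0; 0.6 1 -0.05 -0.53 0;0.6 1 -0.05 -0.53 0'; python3 -m creep '0.6 0.35 -0.02 0 0; 0.6 0.7 -0.04 0 0; 0.6 1 -0.06 0 0; 0.6 1 -0.06 0 0; 0.6 1 -0.06 0 0';  python3 -c "
from look import *
print(go(.4702,.3202,.136))"
```

```text
clock: 36.52
eef_pos: [0.5126, 0.0784, 0.2]
tool_rot: [0.661, 0.75, 0.0, -0.0]
ft_force: [0.0, 0.0, 0.4]
grip_width: 0.051
grasp_force: 0.0
clock: 37.15
eef_pos: [0.4867, 0.2222, 0.1997]
tool_rot: [0.664, 0.748, -0.001, 0.0]
ft_force: [-1.0, 0.2, 0.1]
grip_width: 0.0513
grasp_force: 0.0
[ 0.662  -0.0317  0.4242]
```

```bash
python3 -m creep '0.6 0.33 -0.015 0 0; 0.6 0.66 -0.032 0 0; 0.6 0.66 -0.032 0 0; 0.6 0.66 -0.032 0.2 0; 0.6 0.66 -0.032 0.36 0; 0.6 0.66 -0.032 0.42 0; 0.6 0.66 -0.032 0.42 0; 0 0.66 -0.032 0.42 0; 0 0.66 -0.032 0.42 0; 0 0.66 -0.032 0.42 0; 0 0.66 -0.032 0.42 0'; python3 -m creep '0 0 0 -0.2 0; 0 0 0 -0.4 0; 0 -0.1 0.01 -0.45 0; 0 -0.3 0.03 -0.45 0; 0 -0.55 0.05 -0.45 0; 0 -0.8 0.07 -0.45 0; 0 -1 0.09 -0.45 0;  0 -1 0.09 -0.45 0'; python3 -m creep '0 -0.25 0.02 0 0; 0 -0.5 0.04 0 0; 0 -0.75 0.06 0 0; 0 -0.95 0.08 0 0; 0 -0.95 0.08 0 0'; python3 -c "
from look import *
print(go(.5323,.0104,.1385))"
```

```text
clock: 38.52
eef_pos: [0.4706, 0.3212, 0.1384]
tool_rot: [0.664, 0.748, 0.001, 0.0]
ft_force: [-0.4, -0.3, 5.5]
grip_width: 0.0316
grasp_force: 59.9
clock: 39.52
eef_pos: [0.5009, 0.1705, 0.2033]
tool_rot: [0.665, 0.747, -0.001, -0.0]
ft_force: [-0.2, 0.3, -1.4]
grip_width: 0.0312
grasp_force: 59.9
clock: 40.15
eef_pos: [0.53, 0.0318, 0.2036]
tool_rot: [0.665, 0.747, -0.001, -0.0]
ft_force: [0.3, 0.4, -3.0]
grip_width: 0.0312
grasp_force: 59.9
[-0.1438 -0.0006  0.4338]
```

Contact is expected at about TCP z = 0.1394.

```bash
python3 -m creep '0 -0.14 0 0 0; 0 -0.14 0 0.15 0; 0 -0.14 0 0.3 0; 0 -0.14 0 0.38 0; 0 -0.14 0 0.41 0; 0 -0.14 0 0.415 0; 0 -0.14 0 0.415 0'
```

```text
clock: 41.02
eef_pos: [0.5332, 0.0128, 0.143]
tool_rot: [0.664, 0.748, 0.0, 0.001]
ft_force: [-0.4, 0.4, -1.9]
grip_width: 0.0311
grasp_force: 59.9
```

```bash
python3 -m creep '0 -0.009 -0.006 0.01 0; 0 -0.009 -0.006 0.02 0; 0 -0.009 -0.006 0.025 0; 0 -0.009 -0.006 0.025 0'
```

```text
clock: 41.52
eef_pos: [0.5322, 0.011, 0.1395]
tool_rot: [0.664, 0.748, 0.0, 0.0]
ft_force: [-1.7, -0.1, 5.2]
grip_width: 0.0312
grasp_force: 60.7
```

```bash
python3 -m creep '0.2 0 0 0 0; 0.4 0 0 0 0; 0.6 0 0 0 0; 0.6 0 0 0 0; 0.6 0 0 -0.15 0; 0.6 0 0 -0.41 0; 0.6 0.3 -0.08 -0.41 0; 0.6 0.65 -0.17 -0.41 0; 0.6 1 -0.26 -0.41 0;0.6 1 -0.26 -0.41 0'; python3 -m creep '0.6 0.35 -0.1 0 0; 0.6 0.7 -0.2 0 0; 0.6 1 -0.3 0 0; 0.6 1 -0.3 0 0; 0.6 1 -0.3 0 0';  python3 -c "
from look import *
print(go(.4030,.3370,.1235))"
```

```text
clock: 42.78
eef_pos: [0.474, 0.1584, 0.2]
tool_rot: [0.661, 0.75, 0.0, -0.0]
ft_force: [0.8, -0.1, -0.5]
grip_width: 0.0512
grasp_force: 0.0
clock: 43.4
eef_pos: [0.4132, 0.2982, 0.1998]
tool_rot: [0.664, 0.748, -0.0, 0.0]
ft_force: [0.1, 0.0, 0.9]
grip_width: 0.0516
grasp_force: 0.0
[ 0.2652 -0.0369  0.5087]
```

```bash
python3 -m creep '0.6 0.265 -0.037 0 0; 0.6 0.265 -0.037 0 0; 0.6 0.265 -0.037 0.2 0; 0.6 0.265 -0.037 0.4 0; 0.6 0.265 -0.037 0.505 0; 0.6 0.265 -0.037 0.505 0; 0 0.265 -0.037 0.505 0; 0 0.265 -0.037 0.505 0; 0 0.265 -0.037 0.505 0; 0 0.265 -0.037 0.505 0'; python3 -m creep '0 0 0 -0.2 0; 0 0 0 -0.45 0; 0 -0.1 0.03 -0.45 0; 0 -0.3 0.1 -0.45 0; 0 -0.55 0.18 -0.45 0; 0 -0.8 0.27 -0.45 0; 0 -1 0.34 -0.45 0;  0 -1 0.34 -0.45 0;  0 -1 0.34 -0.45 0'; python3 -c "
from look import *
print(go(.5191,.090,.126))"
```

```text
clock: 44.65
eef_pos: [0.4032, 0.3381, 0.1254]
tool_rot: [0.664, 0.748, 0.001, 0.001]
ft_force: [0.8, -1.5, 6.5]
grip_width: 0.0254
grasp_force: 59.1
clock: 45.78
eef_pos: [0.4703, 0.1946, 0.1907]
tool_rot: [0.664, 0.748, -0.001, -0.001]
ft_force: [0.1, -0.3, -1.3]
grip_width: 0.0255
grasp_force: 59.2
[-0.7313  0.2409  0.4311]
```

```bash
python3 -m creep '0 -0.25 0.08 0 0; 0 -0.5 0.16 0 0; 0 -0.735 0.24 0 0; 0 -0.735 0.24 0.15 0; 0 -0.735 0.24 0.3 0; 0 -0.735 0.24 0.38 0; 0 -0.735 0.24 0.41 0; 0 -0.735 0.24 0.415 0; 0 -0.735 0.24 0.415 0'
```

```text
clock: 46.9
eef_pos: [0.5205, 0.0901, 0.1303]
tool_rot: [0.663, 0.748, 0.001, 0.0]
ft_force: [0.6, 0.0, -1.5]
grip_width: 0.0259
grasp_force: 59.3
```

```bash
python3 -m creep '0 0.004 -0.008 0.01 0; 0 0.004 -0.008 0.02 0; 0 0.004 -0.008 0.025 0; 0 0.004 -0.008 0.025 0'; python3 -m creep '0 0 0 0.004 0; 0 0 0 0.004 0'
```

```text
clock: 47.4
eef_pos: [0.5188, 0.0902, 0.1265]
tool_rot: [0.664, 0.748, 0.0, 0.0]
ft_force: [-1.6, -0.5, 4.0]
grip_width: 0.0256
grasp_force: 59.8
clock: 47.65
eef_pos: [0.5189, 0.0902, 0.1264]
tool_rot: [0.664, 0.748, 0.0, 0.0]
ft_force: [-2.9, -1.0, 7.9]
grip_width: 0.0258
grasp_force: 60.4
```

Contact, so I'll release, retreat and verify.

```bash
python3 -m creep '0.2 0 0 -0.003 0; 0.4 0 0 -0.003 0; 0.6 0 0 -0.003 0; 0.6 0 0 -0.003 0; 0.6 0 0 -0.15 0; 0.6 0 0 -0.5 0; 0.6 0.3 -0.1 -0.55 0; 0.6 0.65 -0.3 -0.6 0; 0.6 1 -0.5 -0.6 0;0.6 1 -0.5 -0.6 0'; python3 -m creep '0.6 0.35 -0.2 0 0; 0.6 0.7 -0.4 0 0; 0.6 1 -0.6 0 0; 0.6 1 -0.6 0 0; 0.6 1 -0.6 0 0; 0.6 1 -0.6 0 0'; python3 - <<'E'
from runfit import *
snap('top','t9');snap('side','s9')
I={n:cv2.cvtColor(cv2.imread(f'pics/{n[0]}9.png'),cv2.COLOR_BGR2HSV) for n in('top','side')}
def tryrun(*a):
    try: run(*a)
    except Exception as e: print(a[1],e)
tryrun(I,'can',red,cap(.0165,.104,.138),.004,[.53,.012],{'top':(275,208),'side':(263,209)},2)
tryrun(I,'bottle',blue,cap(.0139,.092,.130),.004,[.5177,.0895],{'top':(240,216),'side':(252,245)},2)
tryrun(I,'flux',blk,cap(.0145,.086,.126),.004,[.537,-.073],{'side':(276,184)},2)
tryrun(I,'bar',yel,BAR,.0538,[.4275,-.325,1.912],{'top':(421,258),'side':(354,140)},3)
t=cv2.imread('pics/t9.png');s=cv2.imread('pics/s9.png')
cv2.imwrite('pics/k.png',np.hstack([cv2.resize(t[160:310,205:465],(520,300)),cv2.resize(s[100:310,190:410],(280,300))]))
E
```

```text
clock: 48.9
eef_pos: [0.4241, 0.233, 0.2153]
tool_rot: [0.661, 0.75, 0.0, -0.0]
ft_force: [0.3, -1.1, 0.5]
grip_width: 0.0513
grasp_force: 0.0
clock: 49.65
eef_pos: [0.3202, 0.3673, 0.2151]
tool_rot: [0.665, 0.747, -0.0, 0.0]
ft_force: [0.4, -0.4, -0.5]
grip_width: 0.0514
grasp_force: 0.0
can [197, 28] [(array([0.5304, 0.0111]), np.float64(-0.883)), (array([0.5304, 0.0111]), np.float64(-0.883)), (array([0.53 , 0.012]), np.float64(0.0))]
bottle [113, 280] [(array([0.5204, 0.0886]), np.float64(-1.432)), (array([0.5179, 0.0886]), np.float64(-0.674)), (array([0.5221, 0.0863]), np.float64(-0.777))]
flux [22] [(array([ 0.537, -0.073]), np.float64(0.0))]
bar [119, 198] [(array([ 0.4279, -0.3256,  1.9108]), np.float64(-0.802)), (array([ 0.4279, -0.3256,  1.9108]), np.float64(-0.802)), (array([ 0.4275, -0.325 ,  1.912 ]), np.float64(0.0))]
```

View pics/k.png

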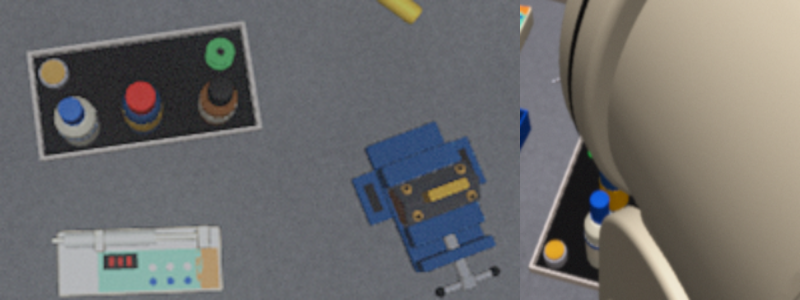

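The picture shows the bottle at (72,115), the can at (140,105) and the flux bottle at (218,98), all upright on their spots. The spool and tin are in their places, and the template is nested at (435,190). I'll hand the job in.

```bash
python3 -c "
from workcell import ticket
print(ticket.job_done())"
```

```text
the job is handed in; nothing more can be done
None
```

The job is handed in: the template is nested over the aluminium angle and released, the can, bottle and flux are back upright in the tray (can and bottle measured within about 2 mm of where they began, the flux checked only by eye), and the spool and tin look unmoved.

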